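# Draw the pleated filter out of the grinder's dust collector

## Robot

A 7-joint arm with a two-finger parallel gripper is mounted at the origin on the work surface. World frame = base frame: x ahead of the robot, y to its left, z up, the work surface at z = 0. Lengths are in mm, angles in rad, forces in N, time in s.
With the tool pointing down it reaches from about 400 to 900 mm from the base axis. Payload 5.5 kg.
Tool frame: the origin (TCP) lies on the centre line of the jaws, within the pads' length; the fingertips stand 11 mm ahead of it and the grasp point (between the pads) lies 8 mm behind it; z points along the fingers, y is the direction in which the jaws open and shut (so a half turn about z gives the same grasp; the last joint's range is limited). The gripper opens to 85 mm and grips with 20 to 120 N. Pads are 22 mm wide; open, the fingers measure 114 mm over their backs; the gripper's body (76 mm by 85 mm) begins 54 mm behind the grasp point. The pads swing forward as they close: fully open they stand 13 mm farther back than shut.
Start: joints at [-0.927, 0.501, -0.427, 1.55, 0.221, 1.138, -0.21], TCP at [241.544, 603.454, 214.11] pointing down, gripper open.
Joint ranges: [-2.88, 2.88], [-0.31, 2.03], [-1.54, 1.56], [0.2, 2.42], [-1.41, 4.55], [0.19, 2.02], [-2.57, 2.57]. Speed limits (rad/s): [2.57, 2.57, 3.14, 3.14, 3.14, 3.14, 3.14].

## Interface

Orientations are given as a rotation vector (axis times angle).
In Python, from rig import r gives the robot as it stands. Calls block until the motion is done:
- r.move_ptp(position, orientation): joint-space move of the TCP to a pose.
- r.line_to(position, attitude=None, rate=150): straight line of the TCP; attitude=None keeps the orientation; rate is the mean speed in mm/s.
- r.move_joints(angles): joint-space move.
- r.let_go() and r.close(f_grip=None): open the fingers fully, or close them until they stop; f_grip is the grip in N (None keeps the last).
- r.sleep(seconds).
- r.ik(position, orientation): joint angles nearest the present ones, or None.
- r.read_state(): the state.
- r.capture(name): name is "side" or "top"; returns the picture (480x640x3 uint8, red, green, blue); there is no depth.
- r.calibration(name): a dict with "camera_matrix" (3x3 intrinsics, pixels), "dist" ([k1, k2, p1, p2, k3] as OpenCV has them; the pictures are not rectified), "pose" (4x4, takes a point from camera to world coordinates). Camera axes: x right, y up, looking along -z (the intrinsics and any distortion apply to the point x, -y, -z); pixel columns grow to the right and rows downward; lengths in mm; the calibration is good to about 2 mm. A picture is of the moment at which its call begins. calibration takes no time and is no camera call.
A pose or a line that the arm cannot do raises r.IKError and nothing moves.
- r.sign_off(): hands the job in, once; it reports no verdict.
Trained networks look in the newest picture that a camera, given by its name, has taken for a name from the list of things; names that differ only in an ending like _2 or _b are one class to them, and where a whole thing is asked for, a point or a joint stands for the part that bears it (a point fixed in the world has none). Each returns a list of dicts, best first, with "score" (0 to 1); they miss things now and then, are a little off and sometimes report something else, mostly with a low value. They report only what shows in the picture. A call takes as long as a camera call. They do not tell look-alikes from the thing itself.
- r.masks_of(camera, target): "region" (480x640 bool, what is visible of it).
- r.mark_of(camera, target): "point" ([x, y, z] in mm, in the coordinates of the camera as it stood for that picture, good to about 4 mm: a listed point, or the origin of a listed thing).
The state is a dict: "time": time; "joint_positions": joint angles; "dq": joint speeds; "tau": joint torques, N m; "tool_pos": TCP position; "ee_rot": TCP orientation; "ft_force": force on the tool from outside, world axes, zero at the start; "ft_torque": the same for the moment, N m; "gripper_width": finger opening in mm.
Only numpy, scipy, OpenCV 4.12 (cv2) and the standard library are available. Lean on these libraries where they do the work, as an engineer would, in place of code of your own. Each camera call takes 0.05 s, during which the arm holds its last target.

## Task

Swing the hold-down bar on top of the dust collector off the filters, slide the pleated filter (the one with the straight top edge) up out of its slot by that edge, and set it gently on the sloped inspection stand: lower edge on the ledge behind the lip, leaning on the back plate and roughly centred. Leave the mesh pre-filter (the one with the notch in its top edge) seated in its slot, and do not disturb the spray can, wrench and grinding wheel on the bench.

Things in the scene. Friction and masses are not known exactly. Their poses are not given: they have to be found in the camera images.
- collector: Dust collector, fixed grey steel box 220 (x) x 210 (y) x 120 mm high; origin: centre of underside, z up. Two top slots along y, at x = -45 and +45 mm, each 18 x 154 mm, floor at z = 20; one filter in each (which varies). Fan motor and hose spigot on the +x face, below the top. Two posts 43 mm high on the top carry the bar: pivot post at x -90, y 55, rest post at x 88, y 55, under 15 mm across
- bar (a joint): Angle (rad) of the hold-down bar about point bar_pivot (vertical axis): flat steel, 180 mm long, 16 wide, 6 thick, underside 3 mm above the filters' top edges. 0: lies along collector +x over both filters near their +y ends; starts 0 to 0.08. Growing: free end swings out to collector +y; clear of both filters above 0.7; stop at 2.4. Turns at about 1 N, stays where left
- bar_pivot (a point): Point on the bar's pivot axis at the height of the bar's top face: collector x -90, y +55, z 169 mm (49 above the box top). Its x axis turns with the bar and points to the free end
- bar_end (a point): Point on the bar's top face 169 mm from the pivot, at the foot of the upturned thumb tab (22 mm along the bar, 5 mm thick, 17 mm tall)
- filter: The pleated filter to draw: flat panel in an aluminium frame, 14 mm thick (x), 150 wide (y), 140 tall (z), 0.18 to 0.37 kg, straight top edge. Origin: middle of its lower edge. Starts standing in one slot, axes parallel to the collector's, 2 mm play all round, upper 40 mm proud of the box top. It leaves the slot after rising 100 mm. The other filter stands 90 mm away, in the other slot
- prefilter: The mesh pre-filter, to be left: same frame, 14 x 150 x 140 mm, but with a notch 60 mm wide and 25 mm deep in the middle of its top edge. Origin: middle of its lower edge. Stands in the other slot, its bottom at collector z = 20 mm
- rest: Sloped seat of the fixed steel stand. Origin: middle of the inner corner of ledge and back plate, 32 mm above the bench. z runs up the back plate, which leans 0.35 rad from vertical, top to the stand's -x (roughly to the robot); x is normal to the plate, out over the ledge; y along the ledge. Plate 170 wide, reaching z = 85 mm; ledge 30 mm deep, then a lip rising 13 mm. Base 150 x 180 mm
- spray_can: Bystander: plain metal can 58 mm across, 115 mm tall, origin at the centre of its underside
- wrench: Bystander: wrench 170 mm long lying along its x, origin under its middle
- wheel: Bystander: grey grinding wheel lying flat, 124 mm across, 20 mm thick, 20 mm bore, origin at the centre of its underside
Things that resemble listed ones, but are neither listed nor needed, are in the scene too. Of the things shaped like the part that bears rest, the bare steel one is meant.

How it is judged:
By the outcome, as a careful person would: the job done as asked, in the order asked, and still so for the second after the job is handed in, with the robot touching nothing.
It also fails if it takes over 56 s, if anything falls off the work surface, if the arm or the gripper's body presses on something with over 40 N, if the wrist force passes 120 N, or if a joint passes its speed limit or range.

## Working session

There is one attempt and no reset: what is moved stays moved. The work goes in short steps, each a Python script; the robot and the scene stay as the last script left them, time stands still between calls to the robot, and variables do not carry over. Pictures are saved under pics/ and viewed, and the job is handed in when it is done.

```bash
ls; mkdir -p pics; python3 - <<'E'
from rig import r
import cv2
s=r.read_state(); print({k:s[k] for k in ('time','tool_pos','ee_rot','ft_force','gripper_width')})
for c in('side','top'):
    im=r.capture(c); cv2.imwrite(f'pics/{c}0.png',im[:,:,::-1])
    k=r.calibration(c); print(c,k)
E
```

```text
pics
{'time': 0.0, 'tool_pos': array([241.33843355, 602.7508726 , 213.0623859 ]), 'ee_rot': array([-5.94332636e-01, -3.08442152e+00,  2.96831516e-03]), 'ft_force': array([ 0.54974204, -0.0383443 ,  0.80463166]), 'gripper_width': 85.23152653137694}
side {'camera_matrix': array([[540.67040813,   0.        , 314.8494257 ],
       [  0.        , 540.67040813, 233.04966593],
       [  0.        ,   0.        ,   1.        ]]), 'dist': array([-0.09694103,  0.        ,  0.        ,  0.        ,  0.        ]), 'pose': array([[-9.29545401e-01,  2.63816171e-01, -2.57577900e-01,
         1.53274651e+02],
       [-3.68537941e-01, -6.43603429e-01,  6.70786413e-01,
         1.03496682e+03],
       [ 1.11862836e-02,  7.18453655e-01,  6.95484876e-01,
         1.23551575e+03],
       [ 0.00000000e+00,  0.00000000e+00,  0.00000000e+00,
         1.00000000e+00]])}
top {'camera_matrix': array([[458.80951046,   0.        , 319.539474  ],
       [  0.        , 458.80951046, 237.40558276],
       [  0.        ,   0.        ,   1.        ]]), 'dist': array([0.01128573, 0.        , 0.        , 0.        , 0.        ]), 'pose': array([[-1.12082908e-02,  9.87236602e-01, -1.58865561e-01,
         3.73306507e+02],
       [-9.99600562e-01, -1.51843322e-02, -2.38359701e-02,
        -2.03202150e+01],
       [-2.59440095e-02,  1.58534944e-01,  9.87012452e-01,
         1.11973017e+03],
       [ 0.00000000e+00,  0.00000000e+00,  0.00000000e+00,
         1.00000000e+00]])}
```

View pics/side0.png

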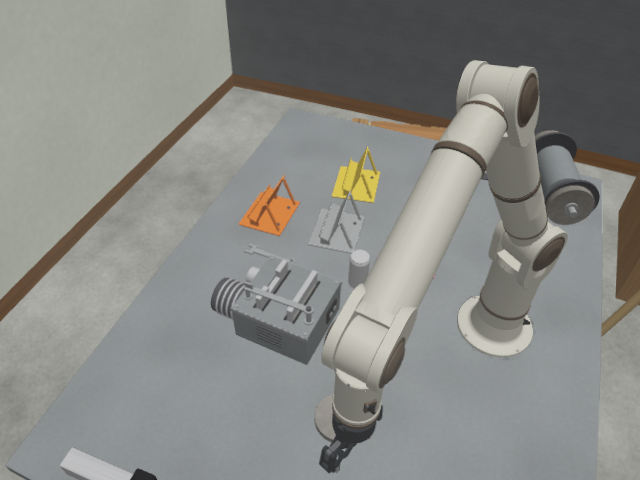

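View pics/top0.png

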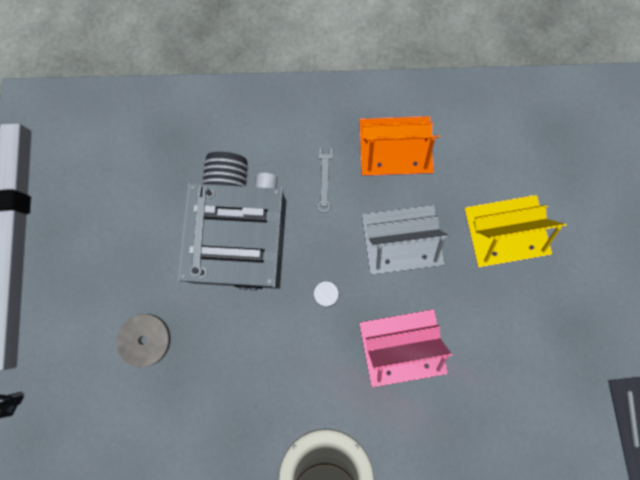

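```bash
cat > h.py <<'E'
import numpy as np, cv2
from scipy.spatial.transform import Rotation as R
from rig import r
def w2p(c,P):
    k=r.calibration(c);T=np.linalg.inv(k['pose']);P=np.atleast_2d(P)
    q=P@T[:3,:3].T+T[:3,3]; q=q*[1,-1,-1]
    return cv2.projectPoints(q.astype(float),np.zeros(3),np.zeros(3),k['camera_matrix'],k['dist'])[0].reshape(-1,2)
def p2w(c,uv,z):
    k=r.calibration(c);uv=np.atleast_2d(uv).astype(float)
    n=cv2.undistortPoints(uv.reshape(-1,1,2),k['camera_matrix'],k['dist']).reshape(-1,2)
    d=np.c_[n[:,0],-n[:,1],-np.ones(len(n))]@k['pose'][:3,:3].T;o=k['pose'][:3,3]
    return o+d*((z-o[2])/d[:,2])[:,None]
def mark(c,t):
    T=r.calibration(c)['pose']
    return [(round(m['score'],2),np.round(T[:3,:3]@np.array(m['point'])+T[:3,3],1)) for m in r.mark_of(c,t)]
E
python3 - <<'E'
from h import *
for c in('side','top'):
    im=r.capture(c)
    for t in ('collector','bar_pivot','bar_end','filter','prefilter','rest','spray_can','wrench','wheel'):
        print(c,t,mark(c,t)[:5])
    if c=='top': cv2.imwrite('pics/tc.png',cv2.resize(im[140:300,165:305,::-1],None,fx=4,fy=4,interpolation=3)[:600])
    else: cv2.imwrite('pics/sc.png',cv2.resize(im[230:370,200:380,::-1],None,fx=4,fy=4,interpolation=3)[:600])
E
```

```text
side collector [(0.86, array([548.6, 202.2,  -1.8])), (0.41, array([ 7.016e+02, -4.000e+00,  4.000e-01])), (0.35, array([ 561.8, -195.6,   28.7]))]
side bar_pivot [(0.96, array([463.3, 265.9, 172.3]))]
side bar_end [(0.9, array([631.6, 252.6, 166.6]))]
side filter [(0.63, array([506.7, 206.9,  18.6]))]
side prefilter [(0.84, array([592.9, 202.1,  27.6]))]
side rest [(0.85, array([ 801.8, -182.7,   28.8])), (0.81, array([ 559.7, -195.2,   31.6])), (0.72, array([ 577.1, -451.4,   29.8]))]
side spray_can []
side wrench [(0.54, array([702.3,  -7.8,  -1.9])), (0.5, array([505.9, 207.4,  20.2])), (0.29, array([418.2,  -2.9,   2.6]))]
side wheel [(0.91, array([3.121e+02, 4.273e+02, 1.000e-01]))]
top collector [(0.71, array([550.2, 202.4,  -6.6])), (0.68, array([457.1, 263.8, 165.6]))]
top bar_pivot [(0.67, array([459.8, 264.7, 166.9]))]
top bar_end []
top filter [(0.85, array([502.9, 205.3,  17.8]))]
top prefilter [(0.8, array([591.9, 201.5,  17.7]))]
top rest [(0.82, array([ 556.4, -192.3,   30.8])), (0.78, array([ 795.5, -189. ,   29. ])), (0.77, array([ 573. , -450.2,   32.1])), (0.71, array([ 295.9, -183. ,   34.1])), (0.31, array([589.6, 199.9,  17.4]))]
top spray_can [(0.56, array([412.2,  -7. ,   2.4]))]
top wrench [(0.64, array([703.5,  -6.2,  -2.4]))]
top wheel []
```

View pics/tc.png

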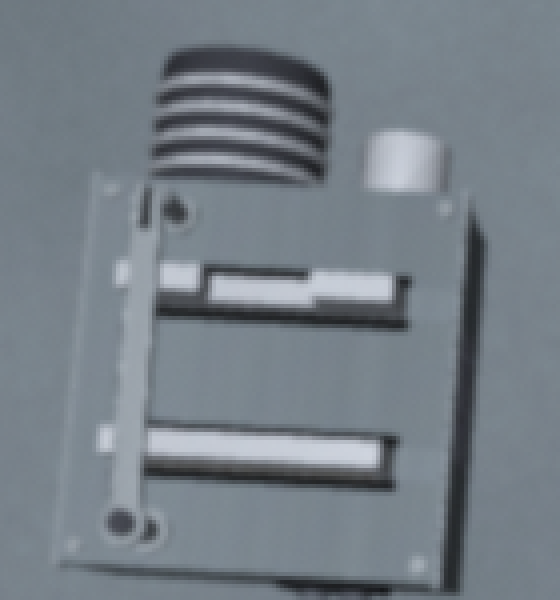

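View pics/sc.png

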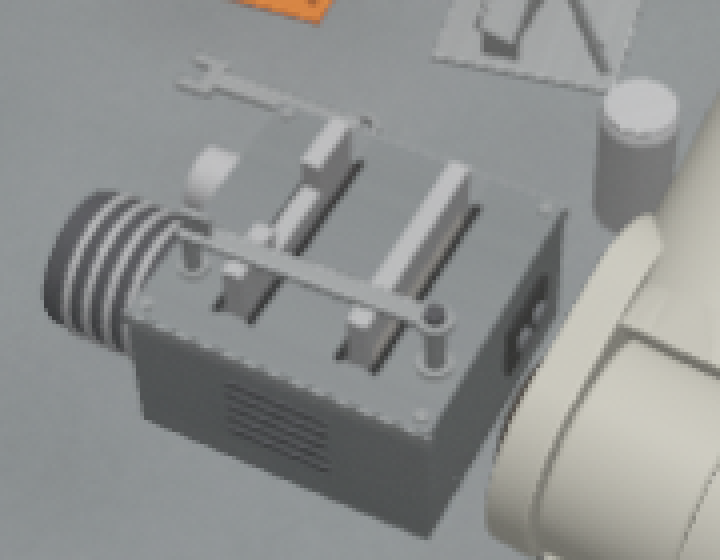

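```bash
cat > fit.py <<'E'
from h import *
from scipy.optimize import least_squares
obs=[('top',(188.75,183),(110,105,120)),('top',(179.2,280.75),(-110,105,120)),('top',(282.2,187.5),(110,-105,120)),('top',(275.6,287),(-110,-105,120)),
('side',(232,308.25),(110,105,120)),('side',(307.5,340),(-110,105,120)),('side',(341.75,282),(-110,-105,120))]
def tf(p,P): 
    c,s=np.cos(p[2]),np.sin(p[2]);P=np.array(P,float);return np.array([p[0]+c*P[0]-s*P[1],p[1]+s*P[0]+c*P[1],P[2]])
def res(p): return np.concatenate([w2p(c,tf(p,P))[0]-uv for c,uv,P in obs])
s=least_squares(res,[549,202,0],x_scale=[1,1,.01]);print(s.x);print(s.fun.reshape(-1,2).round(1))
for n,P in [('pivot',(-90,55,169)),('filter',(-45,0,20)),('pre',(45,0,20))]: print(n,tf(s.x,P))
E
python3 fit.py
python3 - <<'E'
from h import *
im=r.capture('top');cv2.imwrite('pics/tr.png',cv2.resize(im[195:285,350:460,::-1],None,fx=6,fy=6,interpolation=3))
im=r.capture('side');cv2.imwrite('pics/sr.png',cv2.resize(im[180:260,300:380,::-1],None,fx=7,fy=7,interpolation=3))
E
```

```text
[ 5.45659269e+02  2.01269840e+02 -7.06136749e-02]
[[ 0.2  0.3]
 [-0.7 -0.2]
 [-1.   0.6]
 [-1.7 -0.9]
 [ 0.4 -1.1]
 [ 0.8 -1.7]
 [ 0.5 -1.3]]
pivot [459.76408374 262.48272495 169.        ]
filter [500.77141346 204.44481571  20.        ]
pre [590.54712358 198.09486515  20.        ]
```

View pics/tr.png

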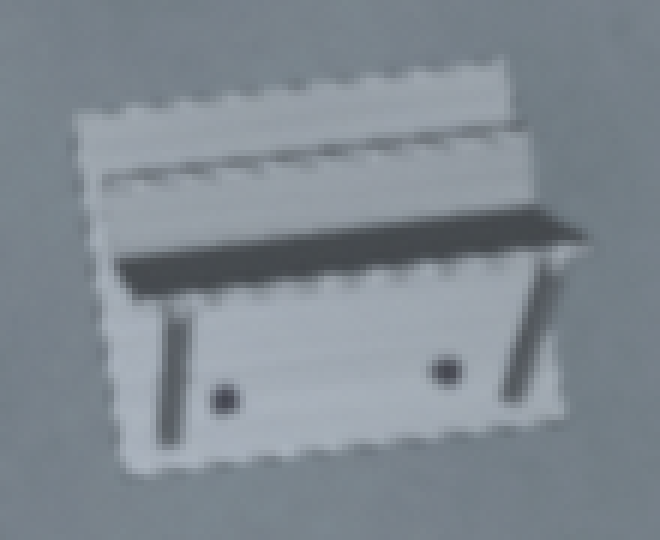

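View pics/sr.png

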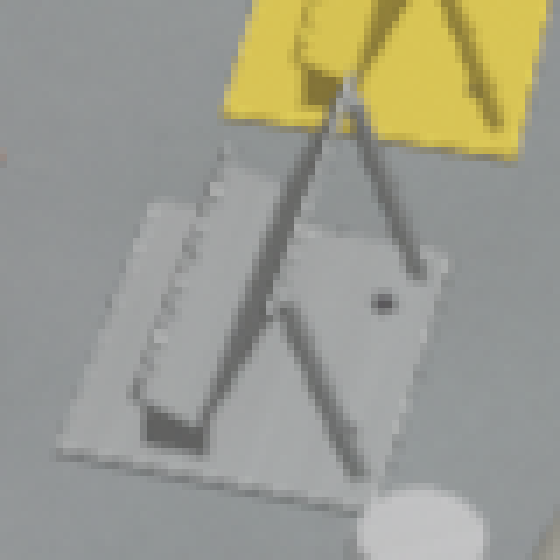

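```bash
python3 - <<'E'
from h import *
a=p2w('top',[(369.2,238.7),(440,229.7)],32);b=p2w('top',[(373.3,244.5),(448.7,235.5)],32+85*np.cos(.35))
for q in(a,b):
    d=q[0]-q[1];print(q.round(1),q.mean(0).round(1),np.linalg.norm(d),'yaw',np.arctan2(-d[0],d[1]))
# base corners from top & side at z~?
t=np.array([(78,112),(510,62),(565,415),(125,472)])/6+[350,195]
s=np.array([(57,457),(155,203),(447,262),(375,515)])/7+[300,180]
for c,uv in(('top',t),('side',s)):
    q=p2w(c,uv,4);print(c,q[:,:2].round(1).tolist(),q.mean(0).round(1))
    d=q[0]-q[1];print('yaw',np.arctan2(-d[0],d[1]),np.arctan2(-(q[3]-q[2])[0],(q[3]-q[2])[1]))
print(p2w('side',np.array([(140,400),(222,152),(350,82),(205,450)])/7+[300,180],32).round(1))
for z in (32+80,):print(p2w('side',np.array([(285,310),(350,82)])/7+[300,180],z))
E
```

```text
[[ 543.4 -112.9   32. ]
 [ 562.6 -282.2   32. ]] [ 553.  -197.6   32. ] 170.39854927339243 yaw 0.11285325199082681
[[ 517.8 -114.8  111.8]
 [ 535.4 -281.4  111.8]] [ 526.6 -198.1  111.8] 167.510020951099 yaw 0.10528726175700633
top [[610.8, -101.8], [628.8, -279.9], [482.6, -294.5], [461.9, -116.8]] [ 546.  -198.2    4. ]
yaw 0.10084526301892371 0.11598706677137735
side [[608.5, -92.3], [630.0, -272.7], [483.9, -286.4], [461.9, -112.6]] [ 546.1 -191.     4. ]
yaw 0.1185114656625468 0.1259034147439467
[[ 577.  -114.6   32. ]
 [ 602.4 -290.3   32. ]
 [ 562.  -364.7   32. ]
 [ 538.5  -95.9   32. ]]
[[ 510.69485569 -114.12533551  112.        ]
 [ 534.83361407 -271.61756939  112.        ]]
```

```bash
cat >> h.py <<'E'
CX,CY,CT=548.,202.5,-0.07
def col(P): 
    c,s=np.cos(CT),np.sin(CT);return np.array([CX+c*P[0]-s*P[1],CY+s*P[0]+c*P[1],P[2]])
def down(yaw,sg=1):  # tool z down, tool y = sg*x axis at yaw
    y=sg*np.array([np.cos(yaw),np.sin(yaw),0]);z=np.array([0,0,-1.]);x=np.cross(y,z)
    return R.from_matrix(np.c_[x,y,z]).as_rotvec()
def tilt(yaw,a,sg=1): # filter leaning a, tool z = -(rest z)
    M=R.from_euler('ZY',[yaw,-a]).as_matrix(); y=sg*M[:,0];z=-M[:,2]
    return R.from_matrix(np.c_[np.cross(y,z),y,z]).as_rotvec()
RX,RY,RT=555.5,-195.,0.11
def rest(P): return np.array([RX,RY,32.])+R.from_euler('ZY',[RT,-.35]).as_matrix()@np.array(P,float)
def st():
    s=r.read_state();print(round(s['time'],2),s['tool_pos'].round(1),s['ft_force'].round(1),'w',round(s['gripper_width'],1))
E
python3 - <<'E'
from h import *
for sg in(1,-1):
    for P,o in((col((0,20,260)),down(CT,sg)),(col((0,20,166)),down(CT,sg)),(col((-45,0,150)),down(CT,sg)),(col((-45,0,300)),down(CT,sg)),(rest((10,0,130)),tilt(RT,.35,sg)),(rest((10,0,200)),tilt(RT,.35,sg))):
        q=r.ik(P,o);print(sg,P.round(),None if q is None else np.round(q,2))
E
```

```text
1 [549. 222. 260.] [-0.34  0.33 -0.12  1.66  0.04  1.16 -0.53]
1 [549. 222. 166.] [-0.35  0.42 -0.1   1.75  0.05  0.97 -0.54]
1 [503. 206. 150.] [-0.37  0.36 -0.09  1.89  0.04  0.9  -0.54]
1 [503. 206. 300.] [-0.34  0.21 -0.11  1.72  0.02  1.21 -0.53]
1 [ 521. -199.  158.] [-0.19  0.27  0.71  2.15 -0.68  0.6   1.13]
1 [ 497. -201.  223.] [-0.36  0.1   0.88  2.13 -0.44  0.71  0.92]
-1 [549. 222. 260.] [ 0.07  0.39 -0.65  1.64  0.25  1.19  2.43]
-1 [549. 222. 166.] [ 0.07  0.5  -0.67  1.74  0.35  1.02  2.35]
-1 [503. 206. 150.] [ 0.09  0.43 -0.66  1.87  0.32  0.94  2.35]
-1 [503. 206. 300.] [ 0.07  0.25 -0.6   1.71  0.15  1.23  2.5 ]
-1 [ 521. -199.  158.] [-0.51  0.41  1.14  2.15 -0.95  0.74 -1.78]
-1 [ 497. -201.  223.] [-0.75  0.27  1.4   2.13 -0.71  0.81 -1.96]
```

```bash
python3 - <<'E'
from h import *
o=down(CT)
r.move_ptp(col((0,12,290)),o);r.close(20);st()
r.line_to(col((0,12,167)),rate=120);st()
for y in (40,70,100): r.line_to(col((0,y,167)),rate=100);st()
for x,y in ((-20,130),(-45,148),(-60,150)): r.line_to(col((x,y,167)),rate=100);st()
r.line_to(col((-50,140,167)),rate=100)
r.line_to(col((-45,130,270)),rate=150);st()
im=r.capture('top');cv2.imwrite('pics/t2.png',im[:,:,::-1])
im=r.capture('side');cv2.imwrite('pics/s2.png',im[:,:,::-1])
E
```

```text
3.79 [548.9 214.4 290. ] [-0.6 -0.3  0. ] w -0.1
4.97 [549.5 214.8 167.9] [ 0.1  0.9 -0.9] w 0.1
5.4 [550.5 243.8 167. ] [ 0.7  0.4 -0.2] w -0.2
5.85 [552.6 273.3 166.8] [-0.  -1.  -0.7] w 0.2
6.3 [554.6 303.3 166.9] [ 0.1 -0.2  0.5] w 0.2
6.81 [536.9 333.8 167. ] [ 1.3 -0.7 -0.2] w 0.1
7.27 [513.  353.8 167.1] [ 0.7 -0.7  0. ] w 0.3
7.57 [498.3 356.4 167.1] [-0.3  0.5  0. ] w 0.1
8.7 [511.5 335.2 269.1] [-0.3  0.   0.2] w -0.0
```

View pics/t2.png

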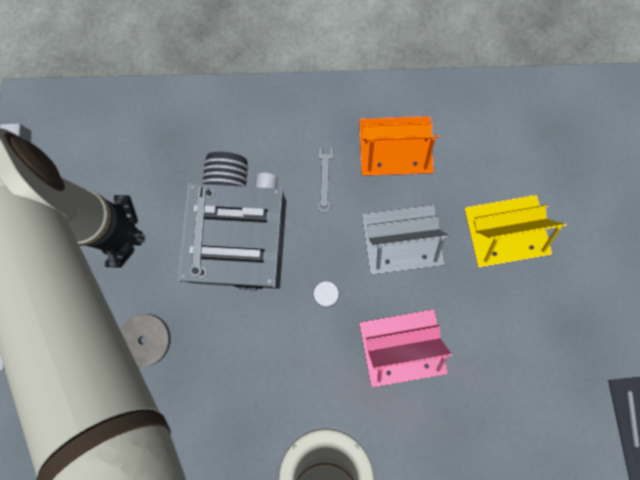

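View pics/s2.png

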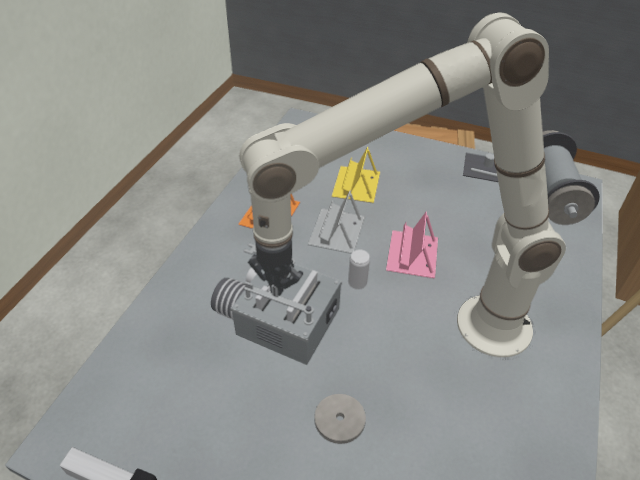

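```bash
python3 - <<'E'
from h import *
st()
p=r.read_state()['tool_pos']
for c in('top','side'): print(c,w2p(c,p))
im=r.capture('top');cv2.imwrite('pics/t3.png',im[:,:,::-1])
im=r.capture('side');cv2.imwrite('pics/s3.png',im[:,:,::-1])
st()
E
```

```text
8.8 [511.3 335.  268.5] [ 0.1 -1.1 -0.3] w -0.1
top [[142.86581784 239.56595481]]
side [[277.38334243 298.56203043]]
8.9 [511.6 335.1 268.7] [ 0.4 -0.5 -0.2] w -0.2
```

View pics/t3.png

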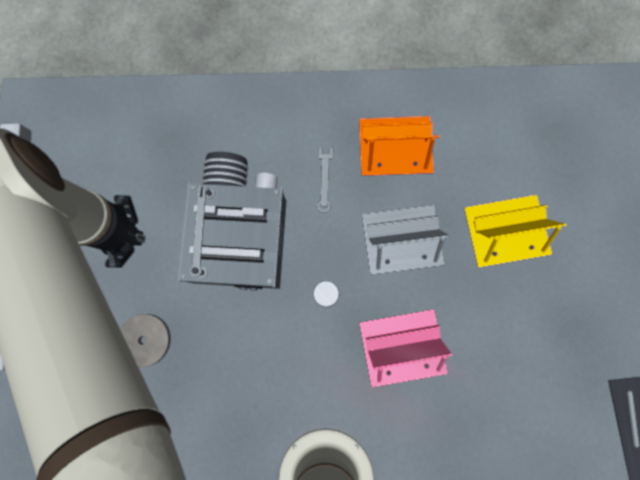

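View pics/s3.png

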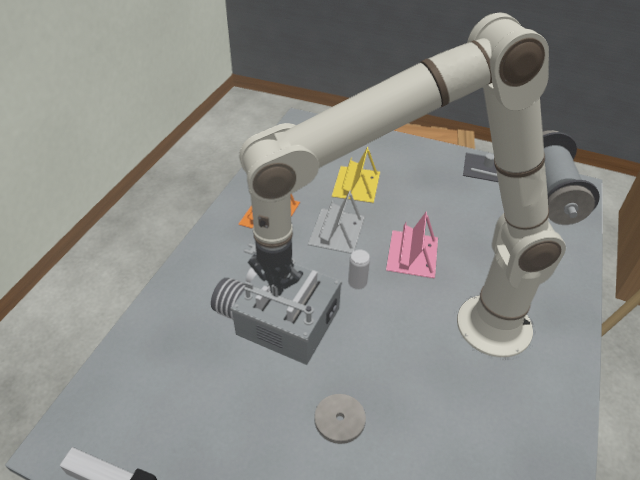

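```bash
python3 - <<'E'
from h import *
p=r.read_state()['tool_pos']
out=[]
for c,(u,v) in(('top',(80,180)),('side',(230,225))):
    im=cv2.imread('pics/%s3.png'%c[0]);f=4
    z=cv2.resize(im[v:v+110,u:u+100],None,fx=f,fy=f,interpolation=3)
    for d,colr in((11,(0,0,255)),(0,(0,255,0)),(-62,(255,0,0))):
        q=(w2p(c,p-[0,0,d])[0]-[u,v])*f;cv2.drawMarker(z,tuple(int(a) for a in q),colr,0,8,1);print(c,d,q)
    # bar model endpoints
    for P in((-90,55,169),(0,55,169),(79,55,169)):
        q=(w2p(c,col(P))[0]-[u,v])*f;cv2.drawMarker(z,tuple(int(a) for a in q),(0,255,255),1,8,1)
    out.append(z)
cv2.imwrite('pics/z3.png',np.hstack(out)[:600])
E
```

```text
top 11 [260.599251  241.2518919]
top 0 [251.26512486 237.71449307]
top -62 [193.9416169  215.99429742]
side 11 [189.86444998 306.02264605]
side 0 [189.13305586 293.93385392]
side -62 [184.85035772 222.80482589]
```

View pics/z3.png

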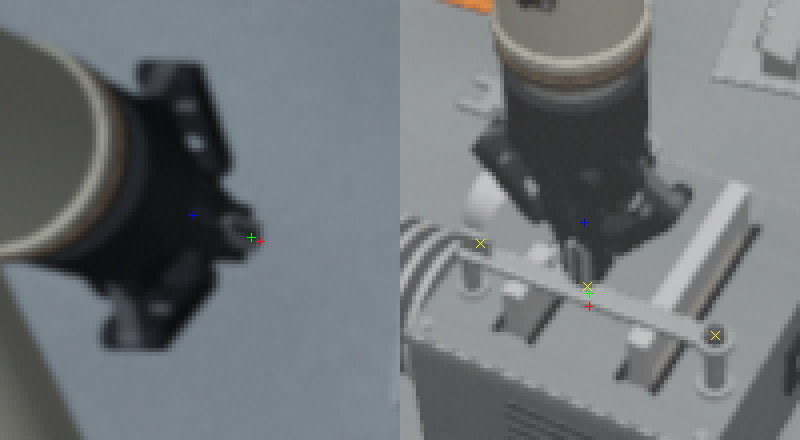

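```bash
python3 - <<'E'
from h import *
p=r.read_state()['tool_pos']
out=[]
for c,(u,v) in(('top',(110,215)),('side',(250,265))):
    im=cv2.imread('pics/%s3.png'%c[0]);f=9
    z=cv2.resize(im[v:v+50,u:u+44],None,fx=f,fy=f,interpolation=cv2.INTER_CUBIC)
    z=np.clip(z*1.8,0,255).astype(np.uint8)
    for d,colr in((11,(0,0,255)),(-10,(0,255,0))):
        B=np.array([[a,b,0] for a,b in((-14,-11),(14,-11),(14,11),(-14,11))])@R.from_euler('z',CT).as_matrix().T+p-[0,0,d]
        q=((w2p(c,B)-[u,v]+.5)*f).astype(np.int32);cv2.polylines(z,[q],True,colr,1)
    out.append(z)
cv2.imwrite('pics/z4.png',np.hstack(out)[:600])
E
```

```text
(no output)
```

View pics/z4.png

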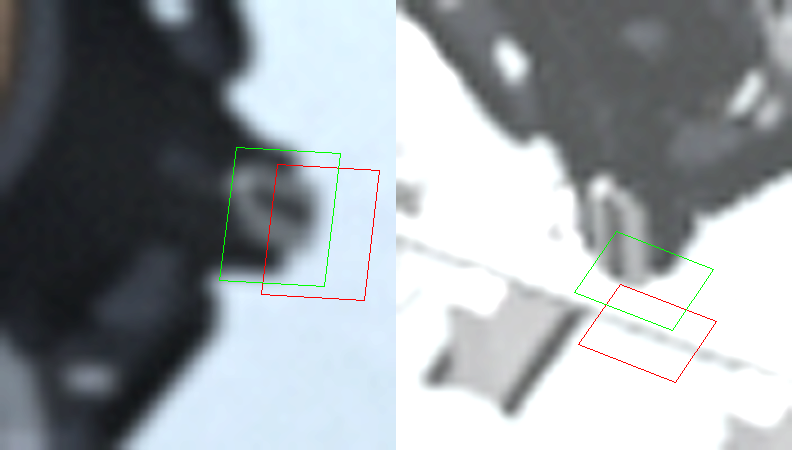

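```bash
python3 - <<'E'
from h import *
p=r.read_state()['tool_pos']-[0,0,11]
J=[];d=[]
for c,o in(('top',(-3.9,-2.4)),('side',(-1.8,-6.4))):
    J.append(np.array([w2p(c,p+np.eye(3)[i])[0]-w2p(c,p)[0] for i in range(3)]).T);d+=o
J=np.vstack(J);print(J.round(2));print(np.linalg.lstsq(J,np.array(d),rcond=None))
E
```

```text
[[ 0.03 -0.52 -0.21]
 [-0.52  0.01 -0.08]
 [-0.4  -0.18 -0.02]
 [-0.13  0.32 -0.27]]
(array([ 2.42904938, -0.61012634, 20.87841174]), array([0.67608535]), np.int32(3), array([0.68045738, 0.62965428, 0.32503799]))
```

```bash
python3 - <<'E'
from h import *
r.line_to([540,420,120],rate=250);
r.line_to([540,420,26],rate=150);st()
f0=r.read_state()['ft_force'][2]
z=26
while z>-14:
    z-=2.5;r.line_to([540,420,z],rate=40)
    s=r.read_state();print(z,s['tool_pos'][2].round(1),s['ft_force'].round(1))
    if s['ft_force'][2]-f0>4: break
im=r.capture('side');cv2.imwrite('pics/s4.png',im[:,:,::-1])
st()
E
```

```text
10.53 [540.9 420.5  27.3] [-0.3  0.9 -0.2] w -0.1
23.5 24.4 [ 1.4 -0.7 -0.1]
21.0 20.9 [-0.1 -0.6  1. ]
18.5 18.1 [ 0.2 -0.4 -0.5]
16.0 15.7 [ 0.6 -0.1  0.4]
13.5 13.3 [ 0.4 -0.2  0.1]
11.0 10.7 [ 0.4 -0.6 -0.4]
8.5 8.3 [-0.2 -0.2 -0.7]
6.0 5.7 [-0.1  0.8  0.3]
3.5 3.3 [ 0.2  0.3 -0.5]
1.0 0.8 [ 0.7 -0.5  0. ]
-1.5 -1.7 [-0.6 -0.1 -0. ]
-4.0 -4.3 [-1.3  0.5 -0.2]
-6.5 -6.8 [ 0.5 -0.5  1.4]
-9.0 -9.3 [ 0.7 -0.2 -0.7]
-11.5 -11.8 [ 0.3  0.  -0.2]
-14.0 -14.2 [-0.6  0.9 -0.2]
14.57 [539.9 419.9 -14.1] [1.4 0.5 0.7] w -0.0
```

```bash
python3 - <<'E'
from h import *
im=cv2.imread('pics/s4.png')
p=w2p('side',[539.9,419.9,-14])[0];print(p,w2p('side',[540,420,0]))
u,v=int(p[0])-60,int(p[1])-75
cv2.imwrite('pics/s4z.png',cv2.resize(im[v:v+100,u:u+130],None,fx=6,fy=6,interpolation=2));print(u,v)
r.capture('side');print(mark('side','wheel'))
E
```

```text
[257.95719369 388.13443746] [[257.54604204 385.36859574]]
197 313
[(0.56, array([312.3, 427.7,  -2.2]))]
```

View pics/s4z.png

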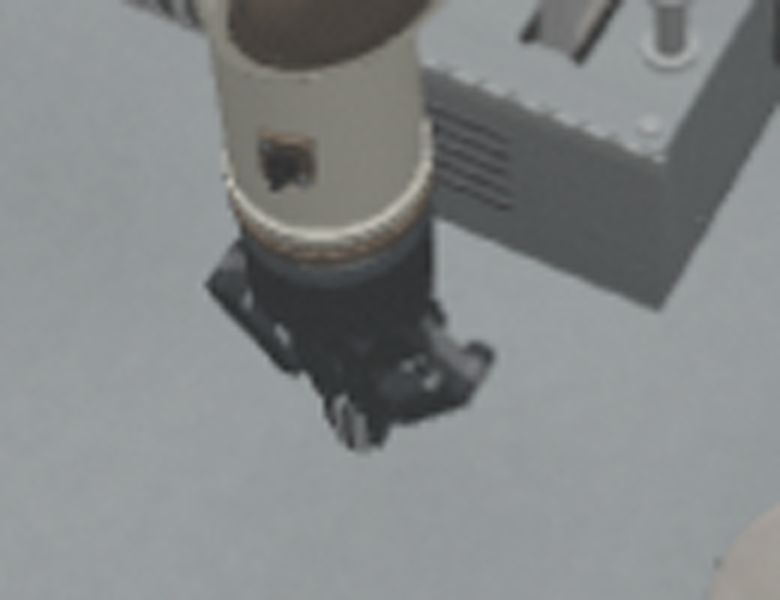

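```bash
python3 - <<'E'
from h import *
z=-14
while z>-40:
    z-=2;r.line_to([540,420,z],rate=40)
    s=r.read_state();print(z,s['tool_pos'][2].round(1),s['ft_force'].round(1))
    if s['ft_force'][2]>4: break
st()
E
```

```text
-16 -16.2 [-0.2 -0.4 -0.3]
-18 -17.0 [-1.7 -1.   6. ]
15.18 [540.3 420.2 -17. ] [-1.7 -1.   6. ] w 0.0
```

```bash
cat >> h.py <<'E'
def tip(P,rot):  # TCP command that puts the shut fingertips at P (measured: tips 17 mm behind reported TCP)
    return np.asarray(P,float)+17*R.from_rotvec(rot).as_matrix()[:,2]
E
python3 - <<'E'
from h import *
o=down(CT);T=lambda x,y,z:tip(col((x,y,z)),o)
r.line_to([540,420,200],rate=300)
r.line_to(T(0,12,220),rate=300)
r.line_to(T(0,12,151),rate=150);st()
for y in (40,70,100): r.line_to(T(0,y,151),rate=100);st()
for x,y in ((-20,130),(-45,148),(-60,150)): r.line_to(T(x,y,151),rate=100);st()
r.line_to(T(-45,130,270),rate=250);st()
for c in('top','side'): cv2.imwrite('pics/%s5.png'%c,r.capture(c)[150:390,150:400,::-1])
a,b=[cv2.imread('pics/%s5.png'%c) for c in('top','side')];cv2.imwrite('pics/b5.png',cv2.resize(np.hstack([a,b]),None,fx=1.6,fy=1.6))
E
```

```text
17.49 [548.9 216.  134.2] [0.3 0.9 0.4] w 0.0
17.93 [550.7 243.9 134.4] [ 0.  -0.9 -0.6] w -0.1
18.38 [552.6 273.6 133.9] [-0.3 -0.8  0.1] w -0.2
18.82 [554.7 303.6 133.9] [ 0.1 -0.3 -0.4] w -0.0
19.33 [536.8 334.1 134.1] [ 0.4 -0.7  0.1] w 0.1
19.79 [512.8 354.1 134.1] [ 1.4 -0.4  0. ] w 0.5
20.09 [498.1 356.4 134. ] [0.6 0.3 0.1] w 0.0
20.73 [512.5 335.  253.2] [-0.4 -0.3 -0.8] w -0.4
```

View pics/b5.png

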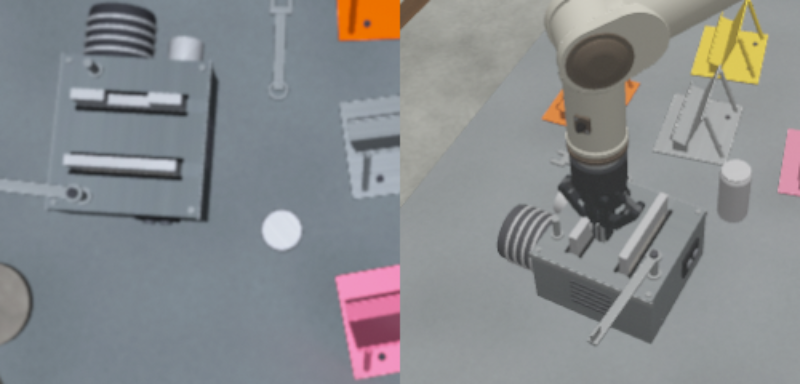

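```bash
python3 - <<'E'
from h import *
im=cv2.imread('pics/top5.png')  # offset 150
g=cv2.cvtColor(im,cv2.COLOR_BGR2GRAY)
sub=g[85:115,30:125]; m=(sub>185).astype(np.uint8)
n,l,s,c=cv2.connectedComponentsWithStats(m)
k=1+np.argmax(s[1:,4]);ys,xs=np.nonzero(l==k)
rect=cv2.minAreaRect(np.c_[xs,ys].astype(np.float32));print(s[k],rect)
box=cv2.boxPoints(rect)+[180,235]
q=p2w('top',box,160);print(q.round(1))
print('centre',p2w('top',c[k]+[180,235],160).round(1),'model',col((-45,0,160)))
for a,b in((0,1),(1,2)):print(np.linalg.norm(q[a]-q[b]),(q[b]-q[a]).round(1))
r.capture('top');print(mark('top','filter'));r.capture('side');print(mark('side','filter'),mark('side','bar_end'))
E
```

```text
[ 10  12  69   9 362] ((43.99077224731445, 16.166152954101562), (68.33906555175781, 5.657942295074463), 3.1798300743103027)
[[500.4 278.8 160. ]
 [512.5 278.5 160. ]
 [502.3 132.9 160. ]
 [490.2 133.4 160. ]]
centre [[501.3 203.1 160. ]] model [503.11020499 205.64742813 160.        ]
12.10436918115034 [12.1 -0.3  0. ]
145.99171324715442 [ -10.3 -145.6    0. ]
[(0.78, array([501.7, 206.7,  22.2]))]
[(0.57, array([504.3, 203.9,  17.6]))] [(0.58, array([483.2, 428. , 170.2]))]
```

```bash
cat >> h.py <<'E'
FX,FY=502.3,205.
E
python3 - <<'E'
from h import *
o=down(CT);T=lambda z:tip((FX,FY,z),o)
r.line_to(T(230),rate=300);r.let_go();st()
r.line_to(T(129),rate=120);st()
r.close(45);st()
s=r.read_state()
r.line_to(T(139),rate=40);st()
r.capture('side');cv2.imwrite('pics/s6.png',r.capture('side')[180:380,170:420,::-1])
E
```

```text
22.47 [502.3 205.  213. ] [-0.1 -0.3 -0.8] w 85.7
23.46 [502.9 205.3 112.7] [-0.8  0.7 -0.4] w 85.3
24.11 [502.6 205.1 112.2] [0.9 0.2 1.9] w 13.2
24.51 [502.3 205.  122.2] [ 0.1  0.3 -2.6] w 13.1
```

View pics/s6.png

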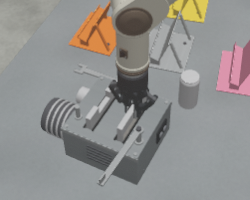

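```bash
python3 - <<'E'
from h import *
o=down(CT)
r.line_to(tip((FX,FY,279),o),rate=180);st()
o2=tilt(RT,.35)
r.line_to(tip(rest((25,0,110+109)),o2),o2,rate=200);st()
for c,(u,v) in(('top',(320,130)),('side',(230,110))): cv2.imwrite('pics/%s7.png'%c,r.capture(c)[v:v+170,u:u+170,::-1])
a,b=[cv2.imread('pics/%s7.png'%c) for c in('top','side')];cv2.imwrite('pics/b7.png',cv2.resize(np.hstack([a,b]),None,fx=2.3,fy=2.3,interpolation=2))
E
```

```text
25.53 [501.5 204.6 260.8] [-0.3 -1.1 -3.2] w 13.5
27.72 [ 510.  -199.4  230.4] [ 0.4  0.5 -2.5] w 13.7
```

View pics/b7.png

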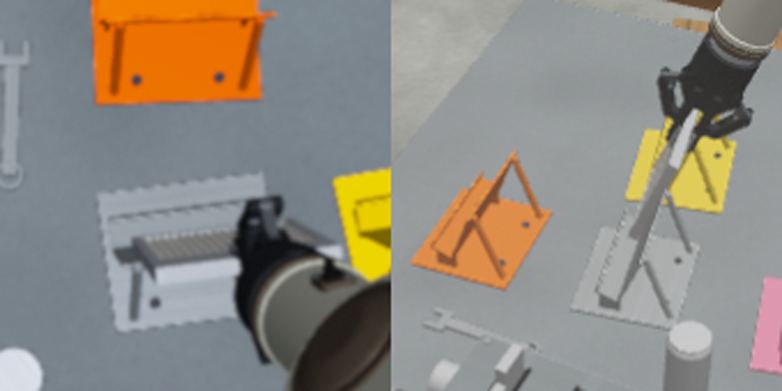

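```bash
python3 - <<'E'
from h import *
o2=tilt(RT,.35)
r.line_to(tip(rest((15,0,20+109)),o2),rate=120);st()
for c,(u,v) in(('top',(320,130)),('side',(230,110))): cv2.imwrite('pics/%s8.png'%c,r.capture(c)[v:v+170,u:u+170,::-1])
a,b=[cv2.imread('pics/%s8.png'%c) for c in('top','side')];
for c,i,(u,v) in(('top',a,(320,130)),('side',b,(230,110))):
  for P in((0,85,0),(0,85,85),(30,85,0),(30,-85,0),(0,-85,85)):
    q=w2p(c,rest(P))[0]-[u,v]; cv2.circle(i,tuple(int(round(x)) for x in q),0,(0,0,255),-1)
  for P in((8,75,20),(22,75,20),(8,75,160),(8,-75,160),(22,-75,20)):
    q=w2p(c,rest(P))[0]-[u,v]; cv2.circle(i,tuple(int(round(x)) for x in q),0,(0,255,0),-1)
cv2.imwrite('pics/b8.png',cv2.resize(np.hstack([a,b]),None,fx=2.35,fy=2.35,interpolation=0))
cv2.imwrite('pics/b8s.png',cv2.resize(b[50:160,40:160],None,fx=5,fy=5,interpolation=0))
E
```

```text
28.73 [ 531.7 -198.1  142.9] [ 0.4 -0.9 -1.8] w 13.3
```

View pics/b8.png

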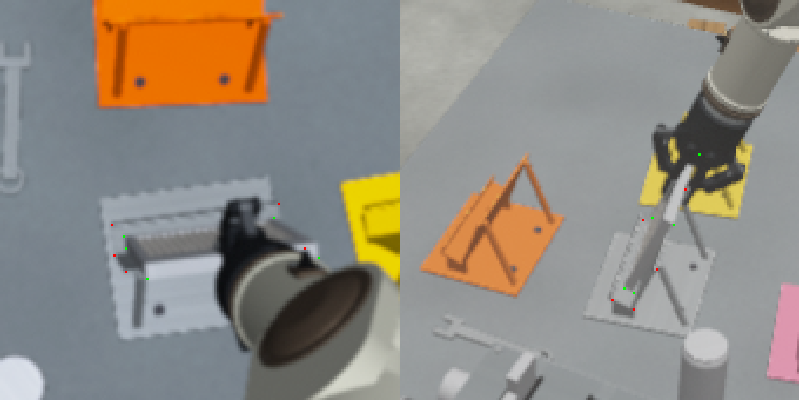

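View pics/b8s.png

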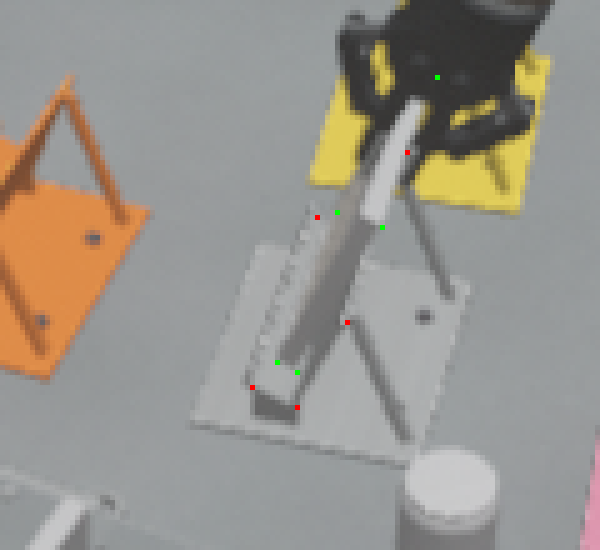

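```bash
python3 - <<'E'
from h import *
o2=tilt(RT,.35)
r.line_to(tip(rest((14,0,8+109)),o2),rate=60);r.sleep(.1)
f0=np.mean([r.read_state()['ft_force'] for _ in range(3)],0);print(f0.round(1));st()
z=8
while z>-10:
    z-=1.5;r.line_to(tip(rest((14,0,z+109)),o2),rate=25)
    s=r.read_state();df=s['ft_force']-f0;print(z,s['tool_pos'][2].round(1),df.round(1))
    if np.linalg.norm(df)>4: break
st()
for c,(u,v) in(('top',(320,130)),('side',(230,110))): cv2.imwrite('pics/%s9.png'%c,r.capture(c)[v:v+170,u:u+170,::-1])
a,b=[cv2.imread('pics/%s9.png'%c) for c in('top','side')]
cv2.imwrite('pics/b9.png',cv2.resize(np.hstack([a,b]),None,fx=2.35,fy=2.35,interpolation=2))
E
```

```text
[-0.6  0.5 -2.5]
29.27 [ 534.4 -197.3  130.6] [-0.6  0.5 -2.5] w 13.5
6.5 129.3 [ 0.6 -1.   0.9]
5.0 127.9 [ 0.5 -0.6 -0. ]
3.5 126.4 [ 1.6  0.4 -0.4]
2.0 125.0 [-0.5  0.1  0. ]
0.5 123.6 [ 0.5 -0.6 -0.9]
-1.0 123.0 [-1.2 -0.6  7.9]
30.77 [ 537.9 -197.3  123. ] [-1.8 -0.1  5.4] w 13.3
```

View pics/b9.png

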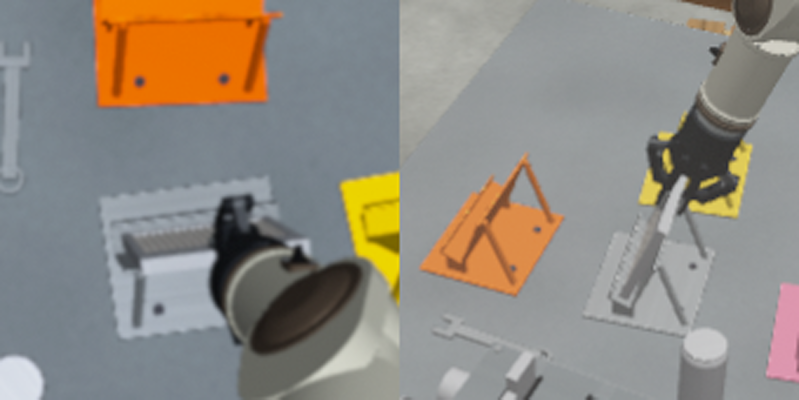

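```bash
python3 - <<'E'
from h import *
o2=tilt(RT,.35);n=R.from_euler('ZY',[RT,-.35]).as_matrix()[:,0]
r.line_to(tip(rest((14,0,-.2+109)),o2),rate=25);r.sleep(.1)
f0=np.mean([r.read_state()['ft_force'] for _ in range(3)],0);print(f0.round(1))
x=14
while x>0:
    x-=1.5;r.line_to(tip(rest((x,0,-.2+109)),o2),rate=25)
    df=r.read_state()['ft_force']-f0;print(x,df.round(1),(df@n).round(1))
    if df@n>4: break
st()
for c,(u,v) in(('top',(320,130)),('side',(230,110))): cv2.imwrite('pics/%s10.png'%c,r.capture(c)[v:v+170,u:u+170,::-1])
a,b=[cv2.imread('pics/%s10.png'%c) for c in('top','side')]
cv2.imwrite('pics/b10.png',cv2.resize(np.hstack([a,b]),None,fx=2.35,fy=2.35,interpolation=2))
E
```

```text
[-0.3 -0.3 -1.3]
12.5 [ 0.9  1.  -1.3] 0.5
11.0 [1.  0.9 0.2] 1.1
9.5 [0.6 0.5 0.5] 0.8
8.0 [1.2 0.4 1.3] 1.7
6.5 [6.2 1.3 1.3] 6.4
32.48 [ 532.1 -197.7  121.5] [ 5.9  1.  -0.1] w 13.3
```

View pics/b10.png

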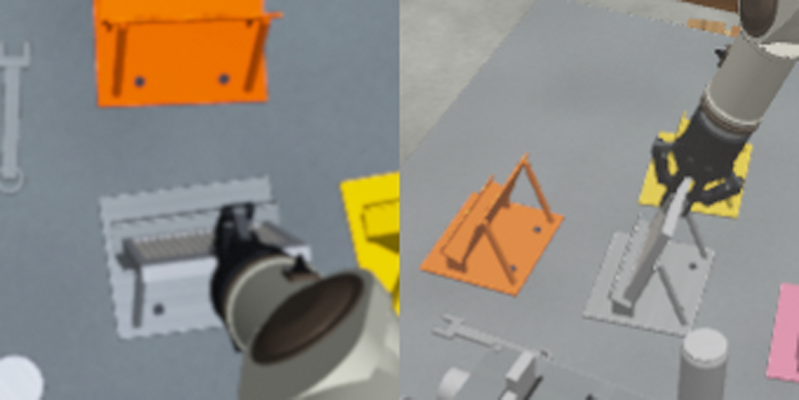

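Contact with the plate at x≈7, as expected. Release and back off along the plate direction.

```bash
python3 - <<'E'
from h import *
o2=tilt(RT,.35)
r.let_go();st()
r.line_to(tip(rest((7,0,109+90)),o2),rate=90);st()
r.line_to(tip((380,-80,420),o2),rate=250);st()
for c in('top','side'): cv2.imwrite('pics/%s11.png'%c,r.capture(c)[:,:,::-1])
a=cv2.imread('pics/top11.png')[130:330,150:480];b=cv2.imread('pics/side11.png')[150:350,200:400]
cv2.imwrite('pics/b11.png',cv2.resize(np.hstack([a,b]),None,fx=1.5,fy=1.5,interpolation=2))
r.capture('top');print(mark('top','filter'),mark('top','prefilter'));r.capture('side');print(mark('side','filter'),mark('side','prefilter'))
print(rest((7,0,0)))
E
```

```text
33.27 [ 530.2 -197.8  120.4] [ 0.  -0.8  0.6] w 85.3
34.42 [ 499.8 -200.8  204.8] [-1.  -0.3 -0.6] w 85.3Traceback (most recent call last):
  File "<stdin>", line 5, in <module>
rig.IKError: the arm cannot follow that straight line within its joint ranges
```

```bash
python3 - <<'E'
from h import *
r.line_to(tip(rest((7,0,109+140)),tilt(RT,.35)),rate=150)
r.line_to(tip((490,60,380),down(CT)),down(CT),rate=250);st()
for c in('top','side'): cv2.imwrite('pics/%s11.png'%c,r.capture(c)[:,:,::-1])
a=cv2.imread('pics/top11.png')[130:330,150:480];b=cv2.imread('pics/side11.png')[150:350,200:400]
cv2.imwrite('pics/b11.png',cv2.resize(np.hstack([a,b]),None,fx=1.5,fy=1.5,interpolation=2))
print(mark('top','filter'),mark('top','prefilter'));print(mark('side','filter'),mark('side','prefilter'))
print(rest((7,0,0)))
E
```

```text
36.33 [489.6  58.7 362.2] [-0.2  0.2 -0.3] w 85.5
[(0.7, array([ 561.2, -194.3,   38.5])), (0.35, array([704.9,  -9. ,  -3.9]))] [(0.5, array([ 562.1, -188.1,   34.8]))]
[(0.92, array([ 566.6, -192.3,   34.9]))] [(0.57, array([595.1, 204.5,  26.4]))]
[ 562.03586665 -194.27814082   34.40028465]
```

View pics/b11.png

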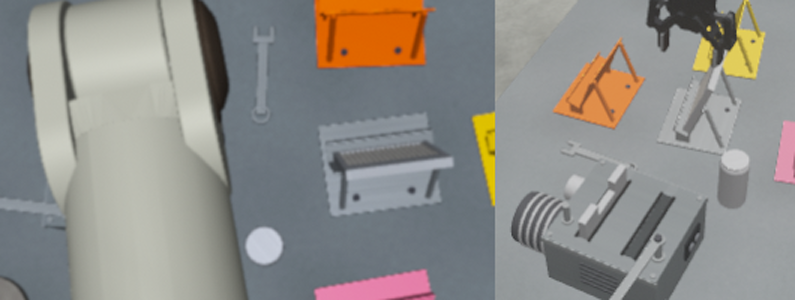

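View pics/side11.png

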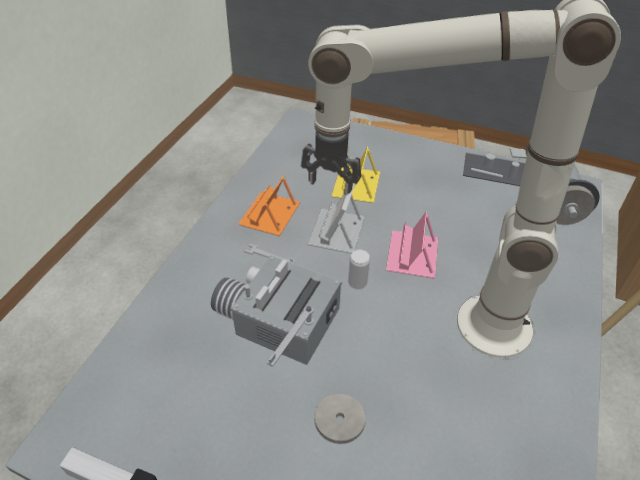

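```bash
python3 - <<'E'
from h import *
r.sign_off();st()
E
```

```text
the job is handed in; nothing more can be done
the job is handed in; nothing more can be done
```

The pleated filter is on the bare steel stand, and I handed the job in at about 36 s of the 56 s allowed.

- **Bar:** It now stands at roughly 1.5 rad, well clear of both filters. My first push missed because the fingertips are not where the data says. A light touch on the bench (about 6 N) showed the shut tips 17 mm behind the reported tool point, not 11 mm ahead. I corrected for that in everything afterwards.
- **Drawing the filter:** I gripped it by its top edge at 13.2 mm opening and lifted it out. The load was about 2.5–3 N.
- **Placing it:** I lowered it in small steps onto the ledge, with contact about 0.5 mm from where I expected it and a peak of about 8 N. I then slid it back until it met the plate at about 6 N, and released it. It stayed put while the gripper opened and backed away.

**Last checks:**
- The side picture and the camera networks put the filter's lower edge at about (561–567, -193, 35–38) mm. I expected (562, -194, 34), so it is on the ledge, leaning on the plate and centred to within a few mm.
- The side picture shows the pre-filter still seated, and the spray can, wrench and wheel unmoved.
- **One disagreement:** The top-camera network reported the pre-filter at the stand, with a low score of 0.5. The arm was hiding the real one, and the side picture contradicts that report.

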